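# Fit the blade on an upturned desk fan and hold it down

## Task

Refit the loose blue fan blade on the desk fan that lies face up: pick it up by its white grip, lower it through the mouth of the wire guard onto the spindle, turn it until the slot under its hub drops over the spindle's red cross pin, and push it fully home against the sprung yellow collar. The spring lifts the blade again if you let go, so finish while still gripping the blade and pressing it all the way down. Leave the nut, stapler, tape roll and bin where they are.

Things in the scene. Friction and masses are not known exactly. Their poses are not given: they have to be found in the camera images.
- blade: Loose blue four-bladed fan blade, 153 mm across, 0.12 kg, lying face up on the table. Origin: centre of the hub's underside, z up along its axis. Hub 36 mm square, z 0 to 30 mm; blades at z 7 to 23 mm, along the diagonals between x and y. In the underside: a 12 mm bore, 30 mm deep, and a slot along x, 8 mm wide, 14 mm deep, open at both ends. A half turn makes no difference.
- blade_grip (a point): Point in the white grip bar on the blade's top, on its axis, 52 mm above the blade's origin, axes as the blade's. The bar is 40 mm long (along x), 20 mm thick (along y), from 30 to 66 mm above the blade's origin, with a red line along x on its top; pinch it across y.
- fan: White desk fan, fixed to the table, spindle pointing straight up. Origin: centre of the base's underside, z up along the spindle axis. The spindle's shoulder is at z 125 mm.
- guard_mouth (a point): Centre of the mouth of the fan's wire guard, on the spindle axis, level with its white rim 158 mm above the table. The guard is an open bowl, 198 mm inside diameter at the rim, its back wires 50 mm below this point.
- spindle_seat (a point): Point on the spindle axis at the shoulder: the blade's origin lies here when fully home. z up, x along the red cross pin, turns with the spindle. Spindle 10 mm diameter, rising 28 mm above this point, the last 6 mm tapering. Pin 32 mm long (x), 5 mm wide, 6 to 10 mm above this point. A blade not turned to match rests on the pin, 10 mm above home; meshed but not pressed, 5 mm above.
- collar (a joint): Yellow spring collar round the shoulder (21 to 34 mm diameter): 0 = up, its top 5 mm above the shoulder; 0.005 m = pushed down level with it. It takes 4 N to start it and about 10 N at the bottom, where the hub meets the rigid shoulder.
- spindle (a joint): Turning angle of the spindle in the fan (rad, counter-clockwise from above; at 0 the cross pin lies along the fan's x). It is stiff: it stays where it is unless turned with more than 0.25 N m.
- nut: White plastic retaining nut, 34 mm diameter, 24 mm high, on the table. Leave alone. Origin: centre of the underside.
- stapler: Red and black stapler, 140 x 36 x 35 mm, on the table. Leave alone. Origin: centre of the underside, x along its length.
- tape: Brown tape roll lying flat, 90 mm diameter, 48 mm high. Leave alone. Origin: centre of the underside.
- bin: Clear open plastic bin, 100 x 150 x 60 mm. Leave alone. Origin: centre of the underside.

How it is judged:
On the way, in this order (a step that is already met when the one before it is completed fails the run):
1. the blade has been lifted in the gripper, at least 60 mm off the table (height (world z) of blade above 0.06 m and contact force between the fingers and blade above 1 N), for 0.2 s.
2. the blade is threaded on the spindle, within the guard (horizontal distance between blade and spindle_seat below 0.004 m and z of blade in the frame of spindle_seat below 0.02 m), for 0.05 s.
At the end, for the whole second after the job is handed in: The blade is on the spindle, centred within 3 mm, upright within 4 degrees, its slot over the cross pin, its hub within 2 mm of the shoulder, still and pressed on the fan with more than 5 N, with the fingers still holding it (more than 3 N) (z of blade in the frame of spindle_seat between -0.003 and 0.002 m and horizontal distance between blade and spindle_seat below 0.003 m and angle between the x axis of blade and the x axis of spindle_seat, either way round below 0.25 rad and angle between blade's own z axis and vertical below 0.07 rad and contact force between blade and fan above 5 N and contact force between the fingers and blade above 3 N and linear speed of blade below 0.02 m/s); the arm keeps its last pose, push and grip.
It fails at once if a bystander is moved more than 30 mm (distance of any of nut, stapler, tape, bin from where it was at the start of the episode above 0.03 m).
It also fails if it takes over 51 s, if anything falls off the work surface, if the arm or the gripper's body presses on something with over 40 N, if the wrist force passes 120 N, or if a joint passes its speed limit or range.

## Robot

A 6-joint arm with a two-finger parallel gripper is mounted at the origin on the work surface. World frame = base frame: x ahead of the robot, y to its left, z up, the work surface at z = 0. Lengths are in m, angles in rad, forces in N, time in s.
With the tool pointing down it reaches from about 0.35 to 0.975 m from the base axis. Payload 4.9 kg.
Tool frame: the origin (TCP) lies on the centre line of the jaws, within the pads' length; the fingertips stand manip.tip_reach ahead of it and the grasp point (between the pads) is the TCP (manip.tip_reach is the distance from the TCP to the fingertips, in m); z points along the fingers, y is the line along which they close (so a half turn about z gives the same grasp; the last joint's range is limited). The gripper opens to 85 mm and grips with 20 to 120 N. Pads are 22 mm wide; open, the fingers measure 114 mm over their backs; the gripper's body (76 mm by 85 mm) begins 54 mm behind the grasp point. The pads swing forward as they close: fully open they stand 13 mm farther back than shut.
Start: joints at [-1.247, 0.053, 1.613, -0, 1.476, -0.119], TCP at [0.268, -0.565, 0.25] pointing down, gripper open.
Joint ranges: [-3.01, 3.01], [-1.01, 2.22], [0.06, 2.58], [-1.02, 4.17], [0.09, 2.62], [-3.14, 3.14]. Speed limits (rad/s): [2.57, 2.57, 3.14, 3.14, 3.14, 3.14].

## Interface

Orientations are given as a unit quaternion [w, x, y, z].
In Python, from plant import manip gives the robot as it stands. The module is installed in compiled form; this text tells all that it offers.
- The arm moves only by the tool move_arm, never from a script. Its argument "rows" is a list of rows, each a list of 7 numbers: the shift along the tool's x, y, z in cm, then the turn, a rotation vector about the tool's x, y, z in degrees, then the opening, from -1 (shut) to 1 (fully open). In form: [[tx, ty, tz, ax, ay, az, jaw], ...]. A call has 1 to 20 rows; each row shifts and turns the commanded pose from where the row before left it, along the tool's axes as they then stand; what a row does not reach is not made up. A row lasts 1/12 s, in which the tool goes at most 41.7 mm and 7.16 degrees, less where a joint would pass 70% of its speed; a pose out of reach is approached as far as the arm can. A call is refused whole if a number of a shift passes 4.17 or a number of a turn 7.16, either way. A call with a gripper value outside its range is refused whole. The fingers move at their own pace and stop on an object; the grip force is fixed at half the most. Time passes only in rows, so rows that do not move let the fingers close. It gives the time, the measured TCP pose, the force, the opening and the grip force at its end, in the units of the state.
- manip.state(): the state, without advancing time (a new reading comes with each control period).
- manip.grab_frame(name): name is "scene" or "top"; returns a dict with "img" (384x512x3 uint8, blue, green, red), "mtx" (3x3 intrinsics, pixels), "k1" (the pictures are not rectified: a ray, as slopes to the right and down, at radius r is drawn at 1 + k1 r^2 times it, then the intrinsics apply), "R" (3x3) and "t" (3): a world point X has camera coordinates R X + t. Camera axes: x right, y down, z forward; pixel columns grow to the right and rows downward; lengths in m; the calibration is good to about 2 mm. A picture is of the moment at which its call begins. There is no depth.
- manip.job_done(): hands the job in; it is judged then, once.
The state is a dict: "time": time; "joint_pos": joint angles; "joint_vel": joint speeds; "joint_efforts": joint torques, N m; "tool_pos": TCP position; "tool_rot": TCP orientation; "contact_force": force on the tool from outside, world axes, zero at the start; "ft_torque": the same for the moment, N m; "gripper_width": opening from 0.0 (shut) to 1.0 (fully open); "grasp_force": force on a finger pad.
Only numpy, scipy, OpenCV 4.12 (cv2) and the standard library are available. Lean on these libraries where they do the work, as an engineer would, in place of code of your own. Each camera call takes 0.05 s, during which the arm holds its last target. There are 200 camera calls.

## Working session

There is one attempt and no reset: what is moved stays moved. The work goes in short steps, Python scripts to look and compute and a tool call to move; the robot and the scene stay as the last step left them, time stands still between calls to the robot, and variables do not carry over. Pictures are saved under pics/ and viewed, at most 10 in all, crops included, and the job is handed in when it is done.

Besides the shell and the picture viewer there is one more tool, called after "Emit:" as name([rows], argument=value, ...), one row to a line, values as JSON. move_arm: Moves the arm, as the interface text tells. Its arguments: {"type":"object","properties":{"rows":{"type":"array","items":{"type":"array","items":{"type":"number"}}}},"required":["rows"]}

```bash
mkdir -p pics; cat > h.py <<'E'
import numpy as np, cv2, pickle
def grab(n,tag):
    from plant import manip
    f=manip.grab_frame(n); cv2.imwrite(f'pics/{tag}.png',f['img']); pickle.dump({k:f[k] for k in f},open(f'{tag}.pkl','wb')); return f
def load(tag): return pickle.load(open(f'{tag}.pkl','rb'))
def ray(f,u,v):
    K=np.array(f['mtx']); d=np.array([(u-K[0,2])/K[0,0],(v-K[1,2])/K[1,1]]); p=d.copy()
    for _ in range(30): p=d/(1+f['k1']*(p@p))
    R=np.array(f['R']); t=np.array(f['t']).ravel()
    return -R.T@t, R.T@np.array([p[0],p[1],1])
def at(f,u,v,z):
    c,d=ray(f,u,v); return c+d*(z-c[2])/d[2]
def proj(f,X):
    q=np.array(f['R'])@np.array(X)+np.array(f['t']).ravel(); p=q[:2]/q[2]; p=p*(1+f['k1']*(p@p)); K=np.array(f['mtx'])
    return np.array([K[0,0]*p[0]+K[0,2],K[1,1]*p[1]+K[1,2]])
def crop(f,x0,y0,w,h,s,tag): cv2.imwrite(f'pics/{tag}.png',cv2.resize(f['img'][y0:y0+h,x0:x0+w],None,fx=s,fy=s,interpolation=cv2.INTER_CUBIC))
E
python3 - <<'E'
from h import *
from plant import manip
a=grab('scene','s0');b=grab('top','t0')
m=np.vstack([a['img'],b['img']]);
cv2.imwrite('pics/both.png',cv2.resize(np.hstack([a['img'],b['img']]),(800,300)))
s=manip.state();print(s,manip.tip_reach)
for f in(a,b): print(f['mtx'],f['k1'],-np.array(f['R']).T@np.array(f['t']).ravel(),np.array(f['R']))
E
```

```text
{'time': 0.1, 'joint_pos': array([-1.24699850e+00,  5.33303608e-02,  1.61415376e+00,  7.27190120e-06,
        1.47602205e+00, -1.19005034e-01]), 'joint_vel': array([ 0.0012836 , -0.00271066, -0.00233535,  0.00016316,  0.00149482,
       -0.00052272]), 'joint_efforts': array([ 9.12722899e-04, -3.94901419e+01, -3.71364212e+01, -1.20306067e-04,
        3.90368019e-03, -1.18892928e-05]), 'tool_pos': array([ 0.26762475, -0.56421359,  0.24916318]), 'tool_rot': array([-9.52114623e-04,  9.75590287e-01,  2.19596623e-01, -9.41969228e-05]), 'contact_force': array([-0.89554291,  0.29639395,  0.90464579]), 'ft_torque': array([0.03864651, 0.01293834, 0.01656954]), 'grasp_force': 0.0, 'gripper_width': 1.0024010604947413} 0.019
[[411.28206655   0.         253.72223004]
 [  0.         411.28206655 188.37270947]
 [  0.           0.           1.        ]] -0.14101180111732534 [ 1.167102   -0.22183273  0.75247403] [[ 0.34351658  0.93895418  0.01901081]
 [ 0.6858523  -0.23698795 -0.68807218]
 [-0.64156292  0.24940281 -0.72539318]]
[[442.37814031   0.         252.09162225]
 [  0.         442.37814031 192.41387938]
 [  0.           0.           1.        ]] 0.007333392639264696 [ 0.50845644 -0.02261845  0.96777971] [[ 0.02902113 -0.99950254 -0.01234655]
 [-0.9975104  -0.02816467 -0.06465105]
 [ 0.06427115  0.01419206 -0.99783155]]
```

View pics/t0.png

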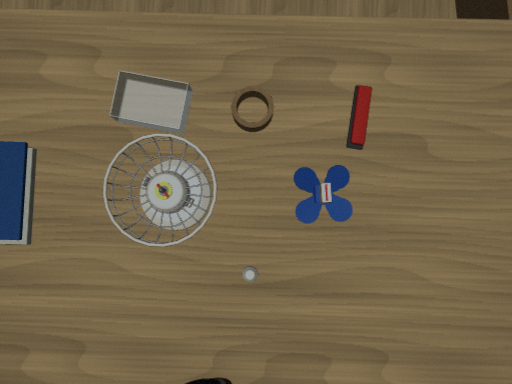

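View pics/s0.png

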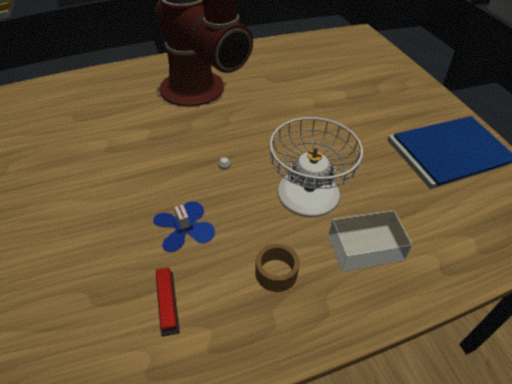

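The top view shows the blade at about (323,194) and the guard centred near (160,190). In the scene view the blade is at (183,225) and the spindle at (315,155). I'll enlarge all four.

```bash
python3 - <<'E'
from h import *
a=load('s0');b=load('t0')
def c(f,x0,y0,w,h): return cv2.resize(f['img'][y0:y0+h,x0:x0+w],(400,300),interpolation=cv2.INTER_CUBIC)
# top blade 80x60 from (284,165); top spindle 40x30 from (144,175); scene blade 80x60 from(145,195); scene spindle 40x30 from (295,140)
cv2.imwrite('pics/c0.png',np.vstack([np.hstack([c(b,284,165,80,60),c(b,144,175,40,30)]),np.hstack([c(a,145,195,80,60),c(a,295,140,40,30)])]))
E
```

```text
(no output)
```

View pics/c0.png

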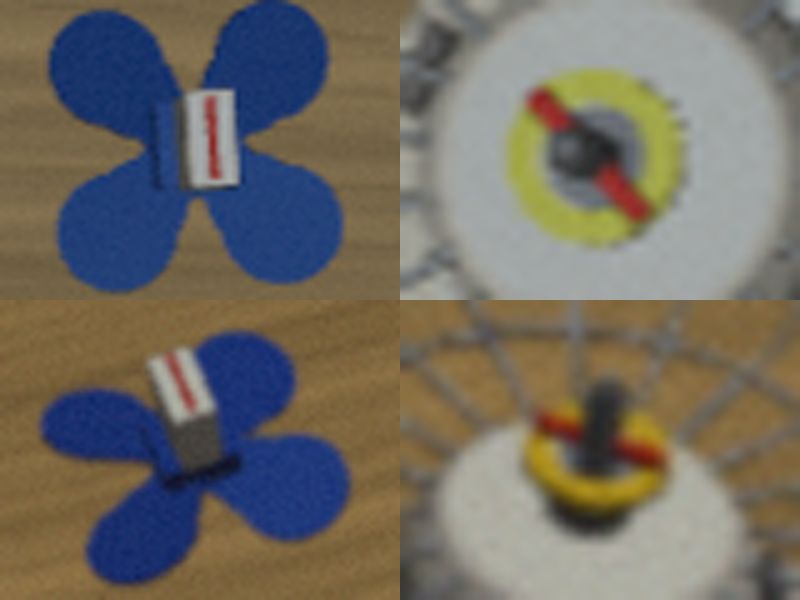

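```bash
cat > m.py <<'E'
from h import *
a=load('s0');b=load('t0')
def P(f,x,y,x0,y0,s,z): return at(f,(x+.5)/s-.5+x0,(y+.5)/s-.5+y0,z)
B=[[187,92],[234,89],[240,185],[190,189]];S=[[149,57],[191,47],[217,108],[174,121]]
for f,L,o in((b,B,(284,165)),(a,S,(145,195))):
    Q=np.array([P(f,x,y,*o,5,.066)[:2] for x,y in L]); e=(Q[2]+Q[3]-Q[0]-Q[1]); print('grip',Q.mean(0),'len',np.linalg.norm(e)/2,'thick',np.linalg.norm(Q[1]-Q[0]+Q[2]-Q[3])/2,'ang',np.degrees(np.arctan2(e[1],e[0]))%180)
print('redline',[ (np.degrees(np.arctan2(*(P(f,*q,*o,5,.066)-P(f,*p,*o,5,.066))[1::-1]))%180).round(1) for f,p,q,o in((b,(211,97),(216,179),(284,165)),(a,(171,54),(195,108),(145,195)))])
for f,p,q,o,z in((b,(140,102),(243,212),(144,175),.135),(a,(140,122),(260,157),(295,140),.133)):
    A=P(f,*p,*o,10,z);C=P(f,*q,*o,10,z);e=C-A;print('pin',(A+C)[:2]/2,np.linalg.norm(e),np.degrees(np.arctan2(e[1],e[0]))%180)
print('collar top',P(b,197,157,144,175,10,.130)[:2],'tip top',P(b,175,152,144,175,10,.153)[:2],'tip scene',P(a,206,85,295,140,10,.153)[:2])
# rim circle, top view
print('rim',[at(b,u,v,.158)[:2].round(4) for u,v in((104.5,190),(216,190),(160,134),(160,245))])
E
python3 m.py
```

```text
grip [ 0.57095992 -0.16068902] len 0.039447901993930716 thick 0.019789038258849943 ang 3.703202116214584
grip [ 0.57260247 -0.15950593] len 0.03874172369295153 thick 0.019177343409166756 ang 3.455090160968968
redline [np.float64(4.5), np.float64(4.8)]
pin [0.56143309 0.15837139] 0.02876413919493083 45.14250502172487
pin [0.56162783 0.15974352] 0.028690956465076377 46.7817724714695
collar top [0.56177136 0.15840087] tip top [0.56111957 0.15754811] tip scene [0.56506655 0.15685705]
rim [array([0.5574, 0.2607]), array([0.5632, 0.0553]), array([0.6643, 0.1628]), array([0.4598, 0.1541])]
```

Both cameras agree: the grip is at (0.572, -0.160) at 4°, and its size matches. The spindle is at (0.5615, 0.1585) with the pin at 46°, and the rim centre matches too. Next I turn the tool +21.4° and move above the blade.

Emit:
move_arm([
  [0, 0, 0, 0, 0, 5.35, 1],
  [0, 0, 0, 0, 0, 5.35, 1],
  [0, 0, 0, 0, 0, 5.35, 1],
  [0, 0, 0, 0, 0, 5.35, 1],
  [2.5, -2.9, 0, 0, 0, 0, 1],
  [2.5, -2.9, 0, 0, 0, 0, 1],
  [2.5, -2.9, 0, 0, 0, 0, 1],
  [2.5, -2.9, 0, 0, 0, 0, 1],
  [2.5, -2.9, 0, 0, 0, 0, 1],
  [2.5, -2.9, 0, 0, 0, 0, 1],
  [2.5, -2.9, 0, 0, 0, 0, 1],
  [2.5, -2.9, 0, 0, 0, 0, 1],
  [2.5, -2.9, 0, 0, 0, 0, 1],
  [2.5, -2.9, 0, 0, 0, 0, 1],
  [2.5, -2.9, 0, 0, 0, 0, 1],
  [2.5, -2.9, 0, 0, 0, 0, 1],
  [0, 0, 0, 0, 0, 0, 1],
  [0, 0, 0, 0, 0, 0, 1],
])

```text
time: 1.6
tool_pos: [0.5435, -0.1949, 0.2496]
tool_rot: [-0.0, 0.999, 0.036, -0.001]
contact_force: [0.6, -0.7, -0.5]
gripper_width: 1.002
grasp_force: 0.0
```

```bash
cat > d.py <<'E'
# usage: d.py x y z ang(world tool-x deg): needed tool shift (cm) and turn (deg)
import sys,numpy as np
from scipy.spatial.transform import Rotation as Ro
from plant import manip
s=manip.state();q=s['tool_rot'];R=Ro.from_quat([q[1],q[2],q[3],q[0]])
x,y,z,an=map(float,sys.argv[1:5])
T=Ro.from_euler('z',an,degrees=True)*Ro.from_euler('x',180,degrees=True)
print('t',s['time'],'pos',s['tool_pos'].round(4),'shift cm',(R.inv().apply(np.array([x,y,z])-s['tool_pos'])*100).round(2),'turn',(R.inv()*T).as_rotvec(degrees=True).round(2))
print('F',s['contact_force'].round(1),'M',s['ft_torque'].round(2),'w',round(s['gripper_width'],3),'g',round(s['grasp_force'],1),'j',s['joint_pos'].round(2))
E
python3 d.py .5718 -.160 .054 4
```

```text
t 1.6 pos [ 0.5435 -0.1949  0.2496] shift cm [ 3.1  -3.27 19.56] turn [-0.03  0.07  0.18]
F [ 0.6 -0.7 -0.5] M [-0.01  0.03 -0.  ] w 1.002 g 0.0 j [-0.47 -0.06  1.73 -0.    1.48  1.02]
```

Emit:
move_arm([
  [1.55, -1.63, 0, 0, 0, 0, 1],
  [1.55, -1.64, 0, 0, 0, 0, 1],
  [0, 0, 3, 0, 0, 0, 1],
  [0, 0, 3, 0, 0, 0, 1],
  [0, 0, 3, 0, 0, 0, 1],
  [0, 0, 3, 0, 0, 0, 1],
  [0, 0, 2, 0, 0, 0, 1],
  [0, 0, 2, 0, 0, 0, 1],
  [0, 0, 1, 0, 0, 0, 1],
  [0, 0, 1, 0, 0, 0, 1],
  [0, 0, 1, 0, 0, 0, 1],
  [0, 0, 0, 0, 0, 0, 1],
  [0, 0, 0, 0, 0, 0, 1],
])

```text
time: 2.68
tool_pos: [0.5717, -0.1623, 0.0605]
tool_rot: [0.0, 0.999, 0.034, 0.0]
contact_force: [0.5, 0.6, -0.5]
gripper_width: 1.001
grasp_force: 0.0
```

```bash
python3 d.py .5718 -.160 .054 4; python3 - <<'E'
from h import *
f=grab('scene','s1'); crop(f,110,130,160,120,5,'s1c')
E
```

```text
t 2.6833 pos [ 0.5717 -0.1623  0.0605] shift cm [ 0.03 -0.23  0.65] turn [ 0.   -0.   -0.05]
F [ 0.5  0.6 -0.5] M [-0.01  0.01 -0.04] w 1.001 g 0.0 j [-0.4   0.17  1.82 -0.    1.15  1.1 ]
```

View pics/s1c.png

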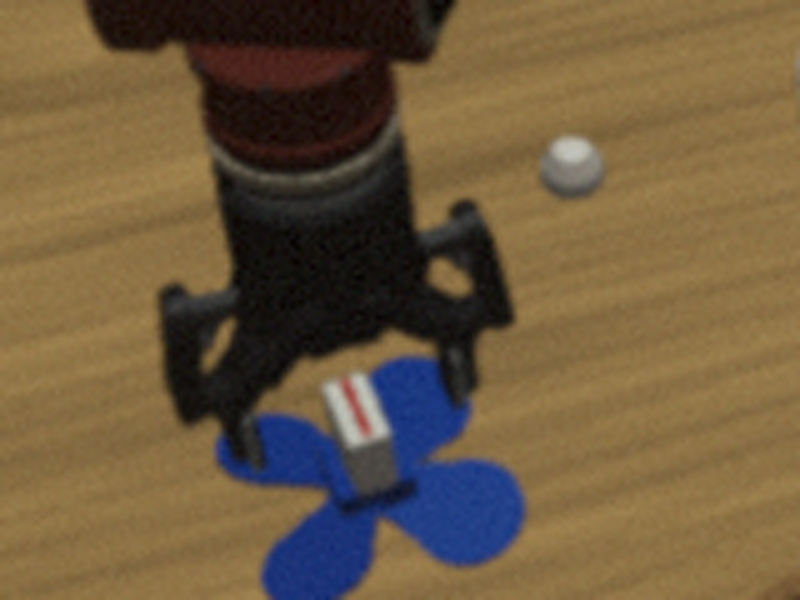

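The open fingertips at crop (255,460) and (460,395) straddle the bar evenly. Their midpoint (357,427) matches the bar's centre at about (363,430). I'll descend the rest and close.

Emit:
move_arm([
  [0, -0.2, 0.4, 0, 0, 0, 1],
  [0, 0, 0.25, 0, 0, 0, 1],
  [0, 0, 0, 0, 0, 0, 1],
  [0, 0, 0, 0, 0, 0, -1],
  [0, 0, 0, 0, 0, 0, -1],
  [0, 0, 0, 0, 0, 0, -1],
  [0, 0, 0, 0, 0, 0, -1],
  [0, 0, 0, 0, 0, 0, -1],
  [0, 0, 0, 0, 0, 0, -1],
  [0, 0, 0, 0, 0, 0, -1],
  [0, 0, 0, 0, 0, 0, -1],
  [0, 0, 0, 0, 0, 0, -1],
  [0, 0, 0, 0, 0, 0, -1],
])

```text
time: 3.82
tool_pos: [0.5717, -0.1601, 0.054]
tool_rot: [0.0, 0.999, 0.035, 0.0]
contact_force: [-0.5, -0.4, 1.6]
gripper_width: 0.222
grasp_force: 58.7
```

```bash
python3 d.py .5718 -.160 .054 4
```

```text
t 3.8167 pos [ 0.5717 -0.1601  0.054 ] shift cm [ 0.01 -0.01  0.  ] turn [ 0.01 -0.02 -0.03]
F [-0.5 -0.4  1.6] M [0.05 0.05 0.04] w 0.222 g 58.7 j [-0.4   0.18  1.83  0.    1.14  1.1 ]
```

Emit:
move_arm([
  [0, 0, -1, 0, 0, 0, -1],
  [0, 0, -2, 0, 0, 0, -1],
  [0, 0, -3, 0, 0, 0, -1],
  [0, 0, -3, 0, 0, 0, -1],
  [0, 0, -3, 0, 0, 0, -1],
  [0, 0, -3, 0, 0, 0, -1],
  [0, 0, -3, 0, 0, 0, -1],
  [0, 0, -3, 0, 0, 0, -1],
  [0, 0, -2, 0, 0, 0, -1],
  [0, 0, 0, 0, 0, 0, -1],
  [0, 0, 0, 0, 0, 0, -1],
  [0, 0, 0, 0, 0, 0, -1],
])

```text
time: 4.82
tool_pos: [0.5707, -0.1597, 0.2821]
tool_rot: [-0.001, 0.999, 0.035, -0.001]
contact_force: [-0.7, -0.7, -2.5]
gripper_width: 0.223
grasp_force: 58.7
```

Emit:
move_arm([
  [0.1, -1.5, 0, 0, 0, 0, -1],
  [0.1, -2.5, 0, 0, 0, 0, -1],
  [0.1, -2.5, 0, 0, 0, 0, -1],
  [0.1, -2.5, 0, 0, 0, 0, -1],
  [0.1, -2.5, 0, 0, 0, 0, -1],
  [0.1, -2.5, 0, 0, 0, 0, -1],
  [0.1, -2.5, 0, 0, 0, 0, -1],
  [0.1, -2.5, 0, 0, 0, 0, -1],
  [0.1, -2.5, 0, 0, 0, 0, -1],
  [0.1, -2.5, 0, 0, 0, 0, -1],
  [0.1, -2.5, 0, 0, 0, 0, -1],
  [0.1, -2.5, 0, 0, 0, 0, -1],
  [0, -1.5, 0, 0, 0, 0, -1],
  [0, 0, 0, 0, 0, 0, -1],
])

```text
time: 5.98
tool_pos: [0.5606, 0.1484, 0.2812]
tool_rot: [-0.001, 0.999, 0.037, -0.002]
contact_force: [-0.4, -0.1, -1.0]
gripper_width: 0.225
grasp_force: 59.0
```

Emit:
move_arm([
  [0, 0, 0, 0, 0, -3, -1],
  [0, 0, 0, 0, 0, -5, -1],
  [0, 0, 0, 0, 0, -5, -1],
  [0, 0, 0, 0, 0, -5, -1],
  [0, 0, 0, 0, 0, -5, -1],
  [0, 0, 0, 0, 0, -5, -1],
  [0, 0, 0, 0, 0, -5, -1],
  [0, 0, 0, 0, 0, -5, -1],
  [0, 0, 0, 0, 0, -4, -1],
  [0, 0, 0, 0, 0, 0, -1],
  [0, 0, 0, 0, 0, 0, -1],
  [0, 0, 0, 0, 0, 0, -1],
])

```text
time: 6.98
tool_pos: [0.5619, 0.1449, 0.2829]
tool_rot: [-0.0, 0.921, 0.39, -0.001]
contact_force: [-0.4, -1.4, -1.6]
gripper_width: 0.225
grasp_force: 58.8
```

```bash
python3 d.py .5616 .1586 .22 46; python3 - <<'E'
from h import *
f=grab('scene','s2'); g=grab('top','t2')
cv2.imwrite('pics/c2.png',np.hstack([cv2.resize(f['img'][70:220,240:390],(400,400),interpolation=cv2.INTER_CUBIC),cv2.resize(g['img'][110:260,85:235],(400,400),interpolation=cv2.INTER_CUBIC)]))
E
```

```text
t 6.9833 pos [0.5619 0.1449 0.2829] shift cm [ 0.97 -0.97  6.29] turn [-0.05  0.07 -0.13]
F [-0.4 -1.4 -1.6] M [ 0.02 -0.   -0.02] w 0.225 g 58.8 j [ 0.12 -0.07  1.68 -0.    1.53  0.89]
```

View pics/c2.png

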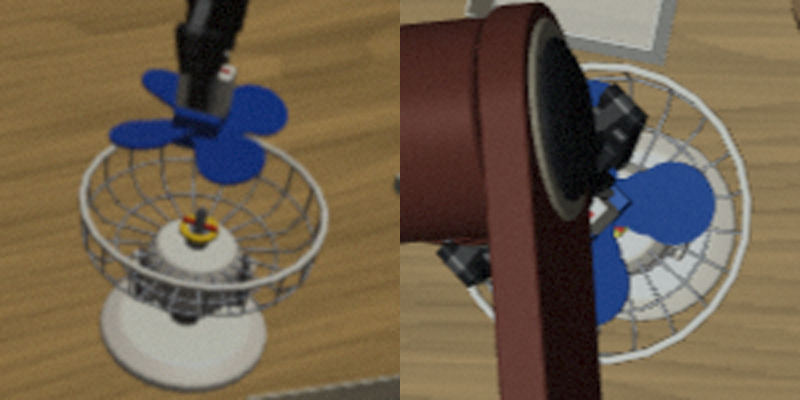

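The blade is held level over the bowl. In the scene crop the hub is at (200,125) and the spindle at (203,222). I'll centre using the relative measurement (.5615,.1590) and lower to just above the tip.

Emit:
move_arm([
  [0.5, -0.5, 0, 0, 0, 0, -1],
  [0.5, -0.5, 0, 0, 0, 0, -1],
  [0, 0, 1.5, 0, 0, 0, -1],
  [0, 0, 1.5, 0, 0, 0, -1],
  [0, 0, 1.5, 0, 0, 0, -1],
  [0, 0, 1, 0, 0, 0, -1],
  [0, 0, 1, 0, 0, 0, -1],
  [0, 0, 0, 0, 0, 0, -1],
  [0, 0, 0, 0, 0, 0, -1],
  [0, 0, 0, 0, 0, 0, -1],
])

```text
time: 7.92
tool_pos: [0.5626, 0.1594, 0.2198]
tool_rot: [0.0, 0.921, 0.39, 0.001]
contact_force: [-0.2, -0.3, -1.5]
gripper_width: 0.226
grasp_force: 58.9
```

```bash
python3 d.py .5615 .1590 .205 46; python3 - <<'E'
from h import *
f=grab('scene','s3');crop(f,255,80,120,90,6,'c3')
# expected grip-top/red line, hub corners, spindle axis pixels in crop coords
for X in((.5615,.1590,.220-.054+.066),(.5615,.159,.153),(.5615,.159,.125)): print(((proj(f,X)-[255,80]+.5)*6-.5).round(1))
E
```

```text
t 7.9167 pos [0.5626 0.1594 0.2198] shift cm [-0.11 -0.05  1.48] turn [ 0.05 -0.07 -0.03]
F [-0.2 -0.3 -1.5] M [ 0.01 -0.   -0.01] w 0.226 g 58.9 j [ 0.15 -0.02  1.74  0.    1.42  0.92]
[391.9 233.4]
[364.3 403.7]
[355.2 459.3]
```

View pics/c3.png

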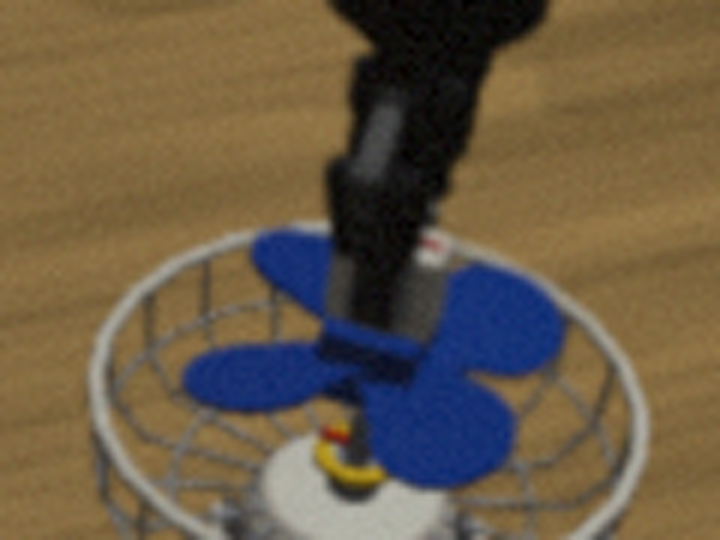

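The spindle at (355,440) lies right under the hub at (370,350), as predicted. I'll centre and descend until the tip enters the bore.

Emit:
move_arm([
  [-0.1, -0.05, 0.4, 0, 0, 0, -1],
  [0, 0, 0.4, 0, 0, 0, -1],
  [0, 0, 0.3, 0, 0, 0, -1],
  [0, 0, 0.3, 0, 0, 0, -1],
  [0, 0, 0.2, 0, 0, 0, -1],
  [0, 0, 0, 0, 0, 0, -1],
  [0, 0, 0, 0, 0, 0, -1],
])

```text
time: 8.55
tool_pos: [0.5609, 0.1589, 0.2025]
tool_rot: [-0.0, 0.921, 0.39, -0.0]
contact_force: [-0.3, -0.5, -1.0]
gripper_width: 0.226
grasp_force: 58.9
```

```bash
python3 d.py .5615 .1590 .205 46
```

```text
t 8.55 pos [0.5609 0.1589 0.2025] shift cm [ 0.05  0.03 -0.25] turn [-0.02  0.02 -0.03]
F [-0.3 -0.5 -1. ] M [0.09 0.04 0.04] w 0.226 g 58.9 j [ 0.15 -0.01  1.76  0.    1.39  0.92]
```

Emit:
move_arm([
  [0.05, 0, 0.2, 0, 0, 0, -1],
  [0, 0, 0.2, 0, 0, 0, -1],
  [0, 0, 0.2, 0, 0, 0, -1],
  [0, 0, 0.2, 0, 0, 0, -1],
  [0, 0, 0.2, 0, 0, 0, -1],
  [0, 0, 0, 0, 0, 0, -1],
])

```text
time: 9.05
tool_pos: [0.5611, 0.1592, 0.1921]
tool_rot: [-0.0, 0.921, 0.39, -0.001]
contact_force: [-0.1, 0.0, -1.6]
gripper_width: 0.225
grasp_force: 58.9
```

```bash
python3 d.py .5615 .1590 .179 46
```

```text
t 9.05 pos [0.5611 0.1592 0.1921] shift cm [0.02 0.04 1.31] turn [-0.04  0.05 -0.03]
F [-0.1  0.  -1.6] M [ 0.01 -0.    0.03] w 0.225 g 58.9 j [ 0.15 -0.    1.77  0.    1.38  0.92]
```

Emit:
move_arm([
  [0, 0, 0.15, 0, 0, 0, -1],
  [0, 0, 0.15, 0, 0, 0, -1],
  [0, 0, 0.15, 0, 0, 0, -1],
  [0, 0, 0.1, 0, 0, 0, -1],
  [0, 0, 0, 0, 0, 0, -1],
  [0, 0, 0, 0, 0, 0, -1],
])

```text
time: 9.55
tool_pos: [0.5614, 0.1592, 0.1872]
tool_rot: [-0.0, 0.921, 0.39, -0.0]
contact_force: [-0.0, 0.4, -0.9]
gripper_width: 0.229
grasp_force: 58.9
```

```bash
python3 d.py .5615 .1590 .179 46
```

```text
t 9.55 pos [0.5614 0.1592 0.1872] shift cm [-0.01  0.02  0.82] turn [-0.    0.01 -0.03]
F [-0.   0.4 -0.9] M [0.02 0.01 0.02] w 0.229 g 58.9 j [ 0.15  0.    1.77 -0.    1.37  0.92]
```

The hub is at 0.133, below the pin top at 0.135, with no force, so the slot has meshed without a search. I'll press on in small steps.

Emit:
move_arm([
  [0, 0, 0.15, 0, 0, 0, -1],
  [0, 0, 0.15, 0, 0, 0, -1],
  [0, 0, 0.15, 0, 0, 0, -1],
  [0, 0, 0.1, 0, 0, 0, -1],
  [0, 0, 0, 0, 0, 0, -1],
  [0, 0, 0, 0, 0, 0, -1],
])

```text
time: 10.05
tool_pos: [0.5616, 0.1593, 0.1826]
tool_rot: [0.0, 0.921, 0.391, 0.0]
contact_force: [-2.1, -0.1, 4.2]
gripper_width: 0.225
grasp_force: 59.6
```

```bash
python3 d.py .5615 .1590 .179 46
```

```text
t 10.05 pos [0.5616 0.1593 0.1826] shift cm [-0.03  0.01  0.36] turn [ 0.02 -0.02 -0.03]
F [-2.1 -0.1  4.2] M [-0.05  0.36  0.02] w 0.225 g 59.6 j [0.15 0.01 1.78 0.   1.36 0.92]
```

Emit:
move_arm([
  [0, 0, 0.1, 0, 0, 0, -1],
  [0, 0, 0.1, 0, 0, 0, -1],
  [0, 0, 0.1, 0, 0, 0, -1],
  [0, 0, 0.1, 0, 0, 0, -1],
  [0, 0, 0, 0, 0, 0, -1],
  [0, 0, 0, 0, 0, 0, -1],
])

```text
time: 10.55
tool_pos: [0.5617, 0.1593, 0.1791]
tool_rot: [0.0, 0.921, 0.39, 0.0]
contact_force: [-4.0, -1.2, 8.5]
gripper_width: 0.224
grasp_force: 60.4
```

```bash
python3 d.py .5615 .1590 .179 46
```

```text
t 10.55 pos [0.5617 0.1593 0.1791] shift cm [-0.03  0.01  0.01] turn [ 0.03 -0.03 -0.03]
F [-4.  -1.2  8.5] M [-0.07  0.77 -0.03] w 0.224 g 60.4 j [ 0.15  0.01  1.78 -0.    1.35  0.92]
```

Emit:
move_arm([
  [0, 0, 0.05, 0, 0, 0, -1],
  [0, 0, 0.05, 0, 0, 0, -1],
  [0, 0, 0, 0, 0, 0, -1],
  [0, 0, 0, 0, 0, 0, -1],
  [0, 0, 0, 0, 0, 0, -1],
])

```text
time: 10.97
tool_pos: [0.5617, 0.1593, 0.1789]
tool_rot: [0.0, 0.921, 0.391, 0.0]
contact_force: [-5.5, -0.3, 10.6]
gripper_width: 0.221
grasp_force: 60.7
```

```bash
python3 d.py .5615 .1590 .179 46
```

```text
t 10.9667 pos [0.5617 0.1593 0.1789] shift cm [-0.04  0.   -0.01] turn [ 0.03 -0.04 -0.03]
F [-5.5 -0.3 10.6] M [-0.12  1.08 -0.02] w 0.221 g 60.7 j [ 0.15  0.01  1.78 -0.    1.35  0.92]
```

Emit:
move_arm([
  [-0.03, 0, 0.1, 0, 0, 0, -1],
  [0, 0, 0.1, 0, 0, 0, -1],
  [0, 0, 0, 0, 0, 0, -1],
  [0, 0, 0, 0, 0, 0, -1],
  [0, 0, 0, 0, 0, 0, -1],
])

```text
time: 11.38
tool_pos: [0.5618, 0.1593, 0.1788]
tool_rot: [0.0, 0.921, 0.391, 0.001]
contact_force: [-7.8, -1.0, 18.0]
gripper_width: 0.223
grasp_force: 61.8
```

```bash
python3 d.py .5615 .1590 .179 46; python3 - <<'E'
from h import *
f=grab('scene','s4');crop(f,255,80,120,90,6,'c4')
E
```

```text
t 11.3833 pos [0.5618 0.1593 0.1788] shift cm [-0.05 -0.   -0.02] turn [ 0.04 -0.08 -0.02]
F [-7.8 -1.  18. ] M [-0.11  1.71  0.03] w 0.223 g 61.8 j [0.15 0.01 1.78 0.   1.35 0.92]
```

View pics/c4.png

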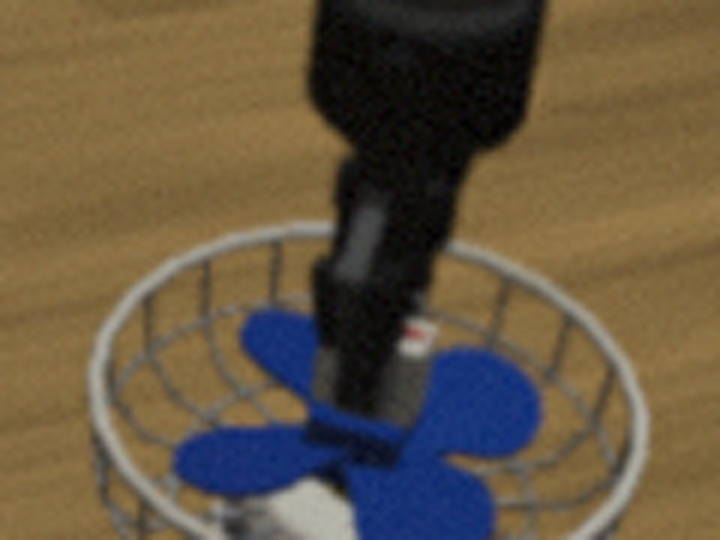

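The blade sits down in the bowl with its hub around (355,430) and it looks level. The last 2 mm commanded moved it only 0.1 mm while the force rose to 18 N, so it's on the rigid shoulder. I'll hand in.

```bash
python3 -c "
from plant import manip
print(manip.job_done())"
```

```text
the job is handed in; nothing more can be done
None
```

I handed the job in with the blade meshed over the cross pin and pressed home on the shoulder at about 18 N, still gripped at about 60 N, 11.4 s into the 51 s limit; no verdict came back.

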